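# Pick the live battery pack from its dummy by heft and show it at the magnifier

## Task

Swing the stiff bench magnifier out from where it is parked until its boom is square across the inspection station, with the lens standing at the far edge of the black pad, and leave it there. Then lift the two look-alike battery packs from the blue tray in turn, clear of the tray, to feel which is heavier (the lighter is only an empty dummy): set the lighter back down upright in the tray, and hold the heavier one up over the pad, upright and centred behind the lens, with a narrow end square to the glass and about 10 cm from it, for the inspector across the bench. Finish while still holding it there, and leave everything else on the bench alone.

Things in the scene. Friction and masses are not known exactly. Their poses are not given: they have to be found in the camera images.
- magnifier (a joint): Swivel of the magnifier's boom about the post, rad. 0: boom square across the station, parallel to its rail, lens at the pad's far edge facing along the station's x. Positive: folded back towards the robot, clockwise seen from above (parked at 0.8 to 1.25). Range -0.5 to 1.5. Stiff: takes about 0.3 N m (some 4 N at boom_mid) to turn, stays where it is left; no detent at 0.
- post (a point): Point on the upright post's axis (the swivel's vertical axis) at boom height, 200 mm above the bench. Its axes are those of the station.
- boom_mid (a point): Middle of the bare part of the boom, a round level steel bar 12 mm thick, 85 mm from the post's axis. The bar is free from 20 mm to 136 mm from the axis. Axes of the magnifier: y along the boom towards the post, z up. The clamp hub at the post is 38 mm across and its top is 24 mm above the boom's axis.
- lens (a point): Centre of the round upright lens at the boom's end, 220 mm from the post's axis, 200 mm above the bench; white ring housing 124 mm across, 22 mm thick, clear glass 94 mm across. Axes of the magnifier: x is the optical axis, away from the robot at joint 0 (the inspector looks from the +x side, parts are shown on the -x side), y along the boom towards the post, z up.
- station: Inspection station fixed to the bench: black rubber pad 240 x 260 mm on an aluminium plate, top 24 mm above the bench, an aluminium rail along its far edge, the post (top 250 mm above the bench) at the rail's left end. Origin at bench level under the pad's centre; x away from the robot, y left towards the post, z up. The post's axis is at x = 110, y = 220 mm.
- tray: Shallow blue tray fixed to the bench, 320 mm (its own x) by 150 mm (its own y), walls 4 mm thick and 20 mm high, floor 4 mm above the bench. Origin at bench level under its centre, z up. The packs stand one behind the other along x, about 78 mm either side of its centre.
- pack_1: One of two look-alike battery packs (other: pack_2): a rigid upright block of eight grey cells in black holders, 81 mm long (own x), 41 mm wide (own y), 70 mm tall; both narrow ends (x = +/-41 mm) alike, with a nickel tab. Origin at its underside's centre, z up. Stands in the tray, at either place. Under 0.5 kg; one pack, not known which, is at least 0.1 kg heavier.
- pack_1_mid (a point): Centre of pack_1, 35 mm above its underside; axes of the pack.
- pack_2: One of two look-alike battery packs (other: pack_1): a rigid upright block of eight grey cells in black holders, 81 mm long (own x), 41 mm wide (own y), 70 mm tall; both narrow ends (x = +/-41 mm) alike, with a nickel tab. Origin at its underside's centre, z up. Stands in the tray, at either place. Under 0.5 kg; one pack, not known which, is at least 0.1 kg heavier.
- pack_2_mid (a point): Centre of pack_2, 35 mm above its underside; axes of the pack.
- side_cutters: Bystander: side cutters with red grips, 140 mm long, 15 mm high, lying on the bench right of the tray. Origin at the pivot.
- long_nose_pliers: Bystander: long-nose pliers with blue grips, 165 mm long, 15 mm high, lying on the left of the black pad. Origin at the pivot.
- tape_roll: Bystander: roll of green tape lying flat, 90 mm across, 25 mm high.
- loose_cell: Bystander: a single grey cell, 18 mm across and 65 mm tall, standing at the near right corner of the black pad.
- nickel_reel: Bystander: black reel of nickel strip lying flat at the far right of the black pad, 84 mm across, 20 mm high.
- multimeter: Bystander: yellow and black multimeter lying on the bench, 150 x 75 x 35 mm.

How it is judged:
On the way, in this order (a step that is already met when the one before it is completed fails the run):
1. the magnifier is swung square across the station (joint within 0.17 rad of 0) and let go of (value of joint magnifier between -0.17 and 0.17 rad and contact force between the fingers and station below 0.2 N and velocity of joint magnifier between -0.05 and 0.05 rad/s), for 0.3 s.
2. the lighter pack is held clear of the tray, its underside over 24 mm above the bench (clear of the tray's walls), while the heavier one stands in the tray (((height (world z) of pack_1 above 0.024 m and contact force between the fingers and pack_1 above 1 N and contact force between pack_1 and tray below 0.1 N and contact force between pack_1 and station below 0.1 N and angle between pack_1's own z axis and vertical below 0.35 rad and contact force between pack_2 and tray above 2.8 N and contact force between the fingers and pack_2 below 0.1 N) or (height (world z) of pack_2 above 0.024 m and contact force between the fingers and pack_2 above 1 N and contact force between pack_2 and tray below 0.1 N and contact force between pack_2 and station below 0.1 N and angle between pack_2's own z axis and vertical below 0.35 rad and contact force between pack_1 and tray above 2.8 N and contact force between the fingers and pack_1 below 0.1 N))), for 0.3 s.
3. the heavier pack is held clear of the tray, its underside over 24 mm above the bench, after (or again after) the lighter one, which stands back in the tray (((height (world z) of pack_1 above 0.024 m and contact force between the fingers and pack_1 above 1 N and contact force between pack_1 and tray below 0.1 N and contact force between pack_1 and station below 0.1 N and angle between pack_1's own z axis and vertical below 0.35 rad and contact force between pack_2 and tray between 0.7 and 2.8 N and contact force between the fingers and pack_2 below 0.1 N) or (height (world z) of pack_2 above 0.024 m and contact force between the fingers and pack_2 above 1 N and contact force between pack_2 and tray below 0.1 N and contact force between pack_2 and station below 0.1 N and angle between pack_2's own z axis and vertical below 0.35 rad and contact force between pack_1 and tray between 0.7 and 2.8 N and contact force between the fingers and pack_1 below 0.1 N))), for 0.3 s.
At the end, for the whole second after the job is handed in: Magnifier within 0.17 rad of 0, untouched; heavier pack held still by the fingers alone, upright and square within 0.17/0.2 rad, centre within 25 mm of the lens axis, 90 to 200 mm from the lens on its robot side; lighter pack upright and released in the tray (value of joint magnifier between -0.17 and 0.17 rad and contact force between the fingers and station below 0.2 N and ((x of pack_1_mid in the frame of lens between -0.2 and -0.09 m and y of pack_1_mid in the frame of lens between -0.025 and 0.025 m and z of pack_1_mid in the frame of lens between -0.025 and 0.025 m and angle between pack_1's own z axis and vertical below 0.17 rad and angle between the x axis of pack_1 and the x axis of lens, either way round below 0.2 rad and contact force between the fingers and pack_1 above 1 N and contact force between pack_1 and station below 0.1 N and contact force between pack_1 and tray below 0.1 N and linear speed of each of pack_1, pack_2 below 0.03 m/s and x of pack_2_mid in the frame of tray between -0.155 and 0.155 m and y of pack_2_mid in the frame of tray between -0.07 and 0.07 m and height (world z) of pack_2 below 0.012 m and angle between pack_2's own z axis and vertical below 0.1 rad and contact force between pack_2 and tray between 0.7 and 2.8 N and contact force between the fingers and pack_2 below 0.1 N) or (x of pack_2_mid in the frame of lens between -0.2 and -0.09 m and y of pack_2_mid in the frame of lens between -0.025 and 0.025 m and z of pack_2_mid in the frame of lens between -0.025 and 0.025 m and angle between pack_2's own z axis and vertical below 0.17 rad and angle between the x axis of pack_2 and the x axis of lens, either way round below 0.2 rad and contact force between the fingers and pack_2 above 1 N and contact force between pack_2 and station below 0.1 N and contact force between pack_2 and tray below 0.1 N and linear speed of each of pack_2, pack_1 below 0.03 m/s and x of pack_1_mid in the frame of tray between -0.155 and 0.155 m and y of pack_1_mid in the frame of tray between -0.07 and 0.07 m and height (world z) of pack_1 below 0.012 m and angle between pack_1's own z axis and vertical below 0.1 rad and contact force between pack_1 and tray between 0.7 and 2.8 N and contact force between the fingers and pack_1 below 0.1 N))); the arm keeps its last pose, push and grip.
It fails at once if a bystander (cutters, pliers, tape, loose cell, reel or meter) is disturbed by more than 25 mm (distance of any of side_cutters, long_nose_pliers, tape_roll, loose_cell, nickel_reel, multimeter from where it was at the start of the episode above 0.025 m).
It fails at once if the standing loose cell is knocked over (angle between loose_cell's own z axis and vertical above 0.5 rad).
It fails at once if a pack is tipped over (angle between any of pack_1, pack_2's own z axis and vertical above 0.7 rad).
It fails at once if a pack is dropped: let go more than 20 mm above where it rests ((height (world z) of pack_1 above 0.026 m and contact force between the fingers and pack_1 below 0.05 N and contact force between pack_1 and tray below 0.05 N and contact force between pack_1 and station below 0.05 N) or (height (world z) of pack_2 above 0.026 m and contact force between the fingers and pack_2 below 0.05 N and contact force between pack_2 and tray below 0.05 N and contact force between pack_2 and station below 0.05 N)).
It also fails if it takes over 72 s, if anything falls off the work surface, if the arm or the gripper's body presses on something with over 40 N, if the wrist force passes 120 N, or if a joint passes its speed limit or range.

## Robot

A 7-joint arm with a two-finger parallel gripper is mounted at the origin on the work surface. World frame = base frame: x ahead of the robot, y to its left, z up, the work surface at z = 0. Lengths are in m, angles in rad, forces in N, time in s.
With the tool pointing down it reaches from about 0.425 to 1.025 m from the base axis. Payload 9.4 kg.
Tool frame: the origin (TCP) lies where the fingers leave the gripper's body, on its centre line; the fingertips stand 84 mm ahead of it and the grasp point (between the pads) lies 65 mm ahead of it; z points along the fingers, y is the line along which they close (so a half turn about z gives the same grasp; the last joint's range is limited). The gripper opens to 93 mm and grips with 3 to 60 N. Pads are 15 mm wide; open, the fingers measure 128 mm over their backs; the gripper's body (75 mm by 188 mm) begins 65 mm behind the grasp point.
Start: joints at [-1.383, 0.599, -0.003, 1.599, 0.002, 0.943, -0.08], TCP at [0.19, 0.7, 0.303] pointing down, gripper open.
Joint ranges: [-2.57, 2.57], [-0.35, 1.97], [-1.29, 1.29], [0.11, 2.56], [-1.05, 4.19], [0.11, 1.86], [-2.63, 2.63]. Speed limits (rad/s): [2.22, 2.22, 3.01, 3.01, 3.14, 3.14, 3.14].

## Interface

Orientations are given as a rotation vector (axis times angle).
In Python, from rig import ctrl gives the robot as it stands.
- The arm moves only by the shell command python3 -m jog 'ROWS' [OPENING] [FORCE]. ROWS is JSON, one flat list of numbers, 6 for each row, row after row: the shift along the world's x, y, z in cm, then the turn, a rotation vector about the world's x, y, z in degrees. A call has 1 to 12 rows; each row shifts and turns the commanded pose from where the row before left it; what a row does not reach is not made up. A row lasts 1/12 s, in which the tool goes at most 41.7 mm and 7.16 degrees, less where a joint would pass 70% of its speed; a pose out of reach is approached as far as the arm can. A call with a gripper value outside its range is refused whole. OPENING is the closure, from -1 (fully open) to 1 (shut), set as the call begins (- or left out, the last holds). The fingers move at their own pace and stop on an object; FORCE is the grip in N (left out, the last holds). Time passes only in rows, so rows that do not move let the fingers close. It gives the time, the measured TCP pose, the force, the opening and the grip force at its end, in the units of the state.
- ctrl.state(): the state, without advancing time (a new reading comes with each control period).
- ctrl.snapshot(name): name is "side" or "top"; returns the picture (480x640x3 uint8, red, green, blue); there is no depth.
- ctrl.get_calibration(name): a dict with "intrinsics" (3x3 intrinsics, pixels), "cam_to_world" (4x4, takes a point from camera to world coordinates). Camera axes: x right, y down, z forward; pixel columns grow to the right and rows downward; lengths in m; the calibration is good to about 2 mm. A picture is of the moment at which its call begins. get_calibration takes no time and is no camera call.
- ctrl.finish_job(): hands the job in; it is judged then, once.
The state is a dict: "t": time; "joints": joint angles; "qvel": joint speeds; "effort": joint torques, N m; "ee_pos": TCP position; "ee_rot": TCP orientation; "contact_force": force on the tool from outside, world axes, zero at the start; "moment": the same for the moment, N m; "grip_width": finger opening in m; "gripper_force": force on a finger pad.
Only numpy, scipy, OpenCV 4.12 (cv2) and the standard library are available. Lean on these libraries where they do the work, as an engineer would, in place of code of your own. Each camera call takes 0.05 s, during which the arm holds its last target. There are 200 camera calls.

## Working session

There is one attempt and no reset: what is moved stays moved. The work goes in short steps, Python scripts to look and compute and a shell command to move; the robot and the scene stay as the last step left them, time stands still between calls to the robot, and variables do not carry over. Pictures are saved under pics/ and viewed, at most 10 in all, crops included, and the job is handed in when it is done.

```bash
mkdir -p pics; ls; python3 - <<'E'
from rig import ctrl
import cv2,numpy as np
for n in("top","side"):
    cv2.imwrite(f"pics/{n}0.png",ctrl.snapshot(n)[:,:,::-1]); c=ctrl.get_calibration(n); print(n,np.round(c["intrinsics"],1).tolist(),np.round(c["cam_to_world"],3).tolist())
print(ctrl.state())
E
```

```text
pics
top [[596.7, 0.0, 327.0], [0.0, 596.7, 234.7], [0.0, 0.0, 1.0]] [[0.017, -0.997, 0.079, 0.389], [-1.0, -0.016, 0.017, -0.01], [-0.015, -0.08, -0.997, 1.726], [0.0, 0.0, 0.0, 1.0]]
side [[597.5, 0.0, 311.5], [0.0, 597.5, 232.9], [0.0, 0.0, 1.0]] [[0.821, -0.352, 0.45, -0.084], [-0.572, -0.506, 0.646, -0.887], [0.0, -0.787, -0.616, 0.981], [0.0, 0.0, 0.0, 1.0]]
{'t': 0.1, 'joints': array([-1.38271362,  0.60004288, -0.00258094,  1.60005418,  0.00177648,
        0.94289289, -0.07981363]), 'qvel': array([ 1.49943041e-03, -2.91984111e-03,  6.62666755e-05, -2.65522649e-03,
        6.18274349e-04,  3.20848374e-04,  8.51222416e-04]), 'effort': array([ 4.59963354e-03, -7.66555953e+01,  1.50174201e+00, -2.52936459e+01,
       -5.23295731e-02,  1.36608764e-02,  6.33113291e-05]), 'ee_pos': array([0.18962491, 0.69942753, 0.30194577]), 'ee_rot': array([-4.14596557e-01, -3.11401924e+00,  2.18638381e-03]), 'contact_force': array([-0.04085269, -0.15659104, -0.09886592]), 'moment': array([-0.06281152, -0.03312269,  0.00599978]), 'gripper_force': 0.0, 'grip_width': 0.09262888987692972}
```

View pics/top0.png

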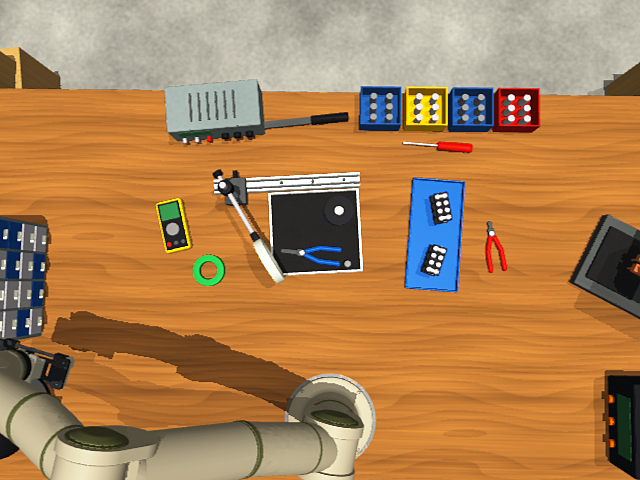

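View pics/side0.png

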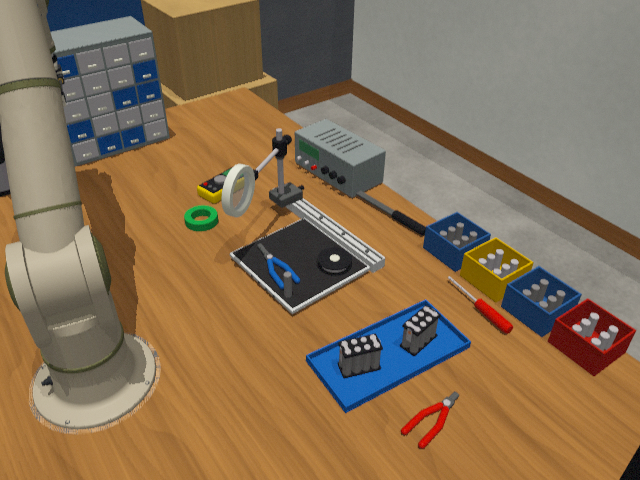

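The top view shows the post at about (224,186), boom running to the lens at (265,262), tray corners near (412,179), (465,181), (457,291), (405,288), and packs near (441,207) and (434,260). I'll enlarge both areas.

```bash
python3 - <<'E'
import cv2
a=cv2.imread("pics/top0.png")
cv2.imwrite("pics/c1.png",cv2.resize(a[160:290,200:370],None,fx=4.5,fy=4.5,interpolation=cv2.INTER_CUBIC))
cv2.imwrite("pics/c2.png",cv2.resize(a[170:300,390:520],None,fx=4.5,fy=4.5,interpolation=cv2.INTER_CUBIC))
E
```

```text
(no output)
```

View pics/c1.png

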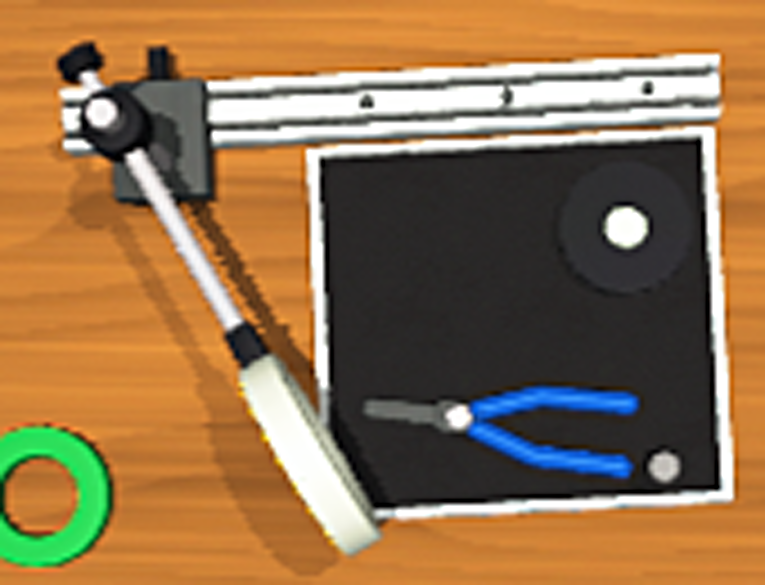

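View pics/c2.png

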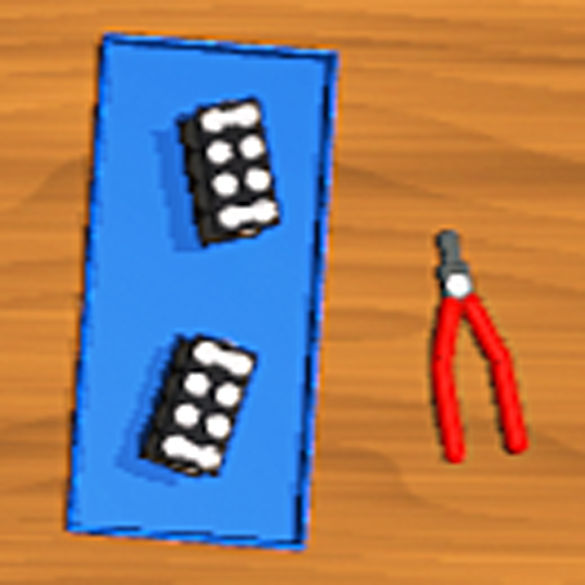

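```bash
cat > h.py <<'E'
import numpy as np
from rig import ctrl
def w(px,z,n="top"):
    c=ctrl.get_calibration(n);T=np.array(c["cam_to_world"]);K=np.array(c["intrinsics"])
    d=T[:3,:3]@np.linalg.solve(K,[px[0],px[1],1]);o=T[:3,3]
    return o+d*(z-o[2])/d[2]
def pix(p,n="top"):
    c=ctrl.get_calibration(n);T=np.array(c["cam_to_world"]);K=np.array(c["intrinsics"])
    q=K@(T[:3,:3].T@(np.array(p)-T[:3,3]));return q[:2]/q[2]
E
python3 - <<'E'
from h import *
np.set_printoptions(precision=4,suppress=True)
c1=lambda u,v,z:w((200+(u+.5)/4.5-.5,160+(v+.5)/4.5-.5),z)
c2=lambda u,v,z:w((390+(u+.5)/4.5-.5,170+(v+.5)/4.5-.5),z)
fl,fr,nr,nl=[c1(*p,.024) for p in((320,158),(701,140),(721,490),(338,505))]
print("pad",fl,fr,nr,nl,"sides",np.linalg.norm(fl-fr),np.linalg.norm(fr-nr))
C=(fl+fr+nr+nl)/4;y=(fl-fr)+(nl-nr);y/=np.linalg.norm(y);x=np.array([y[1],-y[0],0]);yaw=np.arctan2(x[1],x[0])
P=C+.11*x+.22*y;print("C",C,"yaw",yaw,"post",P)
print("posttop",c1(100,110,.25))
b1,b2=c1(138,158,.206),c1(235,328,.206);l1,l2=c1(262,362,.262),c1(360,545,.262)
print("boom",b1,b2,"pin",np.linalg.norm((b1-P)[:2]),np.linalg.norm((b2-P)[:2]))
for q in(b1,b2): 
  d=q-P; print("joint", np.arctan2(np.dot(d,-x),np.dot(d,-y)))
d=b2-b1; print("joint dir", np.arctan2(np.dot(d,-x),np.dot(d,-y)))
print("lens0",P-.22*y,"boommid0",P-.085*y)
for nme,z in(("far",((229,117),(247,213),(238,165))),("near",((222,357),(190,453),(206,405)))):
  a,b,m=[c2(*q,.074) for q in z];d=a-b;print(nme,m,np.degrees(np.arctan2(d[1],d[0])),np.linalg.norm(d), "r",np.linalg.norm(m[:2]))
t=[c2(*q,.02) for q in((105,37),(337,53),(303,549),(68,530))];print("tray",t,sum(t)/4,[np.linalg.norm(t[i]-t[i-1]) for i in range(4)])
for nme,q in(("cell",c1(665,466,.089)),("reel",c1(626,228,.044)),("plier",c1(457,416,.039)),("tape",c1(38,496,.025)),("cutter",c2(457,286,.015))):print(nme,q)
E
```

```text
pad [0.6374 0.1825 0.024 ] [ 0.6526 -0.0612  0.024 ] [ 0.4294 -0.0767  0.024 ] [0.4159 0.1657 0.024 ] sides 0.24410734194214495 0.22375741076979452
C [0.5338 0.0526 0.024 ] yaw 0.05882437890254868 post [0.6307 0.2786 0.024 ]
posttop [0.6296 0.2802 0.25  ]
boom [0.6094 0.2662 0.206 ] [0.5126 0.208  0.206 ] pin 0.02467191993690646 0.13761575979644797
joint 1.102205944956824
joint 1.0903015095022175
joint dir 1.0877011628706659
lens0 [0.6436 0.059  0.024 ] boommid0 [0.6357 0.1938 0.024 ]
far [ 0.6047 -0.3022  0.074 ] 10.623816623923455 0.06060328924368016 r 0.6760288849011685
near [ 0.4561 -0.2829  0.074 ] -18.174006151061256 0.06232128366072687 r 0.5367186556160252
tray [array([ 0.6931, -0.2267,  0.02  ]), array([ 0.6848, -0.3748,  0.02  ]), array([ 0.3685, -0.353 ,  0.02  ]), array([ 0.3779, -0.205 ,  0.02  ])] [ 0.5311 -0.2899  0.02  ] [np.float64(0.31591080436681607), np.float64(0.14838160423822871), np.float64(0.317091892399531), np.float64(0.14825889800596936)]
cell [ 0.4419 -0.0399  0.089 ]
reel [ 0.5928 -0.0141  0.044 ]
plier [0.4728 0.0904 0.039 ]
tape [0.4184 0.3563 0.025 ]
cutter [ 0.5369 -0.4518  0.015 ]
```

```bash
python3 -m jog '[1.5,-1.9,0.5,0,0,-5.6, 1.5,-1.9,0.5,0,0,-5.6, 1.5,-1.9,0.5,0,0,-5.6, 1.5,-1.9,0.5,0,0,-5.6, 1.5,-1.9,0.5,0,0,-5.6, 1.5,-1.9,0.5,0,0,-5.6, 1.5,-1.9,0.5,0,0,-5.6, 1.5,-1.9,0.5,0,0,-5.6, 1.5,-1.9,0.5,0,0,-5.6, 1.5,-1.9,0.5,0,0,-5.6, 1.5,-1.9,0,0,0,-5.6, 1.5,-1.9,0,0,0,-5.6]' -1 10
python3 -m jog '[1.5,-1.9,0,0,0,-5.6, 1.5,-1.9,0,0,0,-5.6, 1.5,-1.9,0,0,0,-5.6, 1.5,-1.9,0,0,0,-5.6, 1.5,-1.9,0,0,0,-5.6, 1.5,-1.9,0,0,0,-5.6, 1.5,-1.9,0,0,0,-5.6, 1.5,-1.9,0,0,0,-5.6, 1.5,-1.9,0,0,0,-5.6, 1.5,-1.9,0,0,0,-5.6, 0,0,0,0,0,0]'
python3 - <<'E'
from h import *
from scipy.spatial.transform import Rotation as R
s=ctrl.state();M=R.from_rotvec(s["ee_rot"]).as_matrix();print(s["t"],s["ee_pos"],"yang",np.degrees(np.arctan2(M[1,1],M[0,1])),M[:,2],s["joints"])
E
```

```text
t: 1.1
ee_pos: [0.3703, 0.4707, 0.3529]
ee_rot: [-2.074, -2.359, -0.0]
contact_force: [-0.1, -0.8, -0.3]
grip_width: 0.093
gripper_force: 0.0
t: 2.02
ee_pos: [0.5222, 0.2773, 0.3529]
ee_rot: [2.941, 1.099, 0.001]
contact_force: [0.3, -1.1, 0.6]
grip_width: 0.0928
gripper_force: 0.0
2.0167 [0.52222791 0.27730581 0.35292302] yang -49.015784005615295 [ 0.001651   -0.00198396 -0.99999667] [-1.02263681  0.43872996  0.63409667  1.88522972 -0.31881245  0.91936091
 -1.09339809]
```

```bash
cat >> h.py <<'E'
from scipy.spatial.transform import Rotation as R
def st():
    s=ctrl.state();M=R.from_rotvec(s["ee_rot"]).as_matrix();print("t%.2f"%s["t"],np.round(s["ee_pos"],4),"yang %.1f"%np.degrees(np.arctan2(M[1,1],M[0,1])),"tilt",np.round(M[:2,2],4),"j",np.round(s["joints"],2),"F",np.round(s["contact_force"],2),"M",np.round(s["moment"],2),"g",round(s["grip_width"],4),round(s["gripper_force"],1))
E
python3 -m jog '[1.2,-1.4,0,0,0,-3.3, 1.2,-1.4,0,0,0,-3.4, 1.2,-1.4,0,0,0,-3.4, 0,0,-2,0,0,0, 0,0,-2,0,0,0, 0,0,-2,0,0,0, 0,0,-2,0,0,0, 0,0,-0.7,0,0,0, 0,0,0,0,0,0]' -1 10
python3 - <<'E'
from h import *
import cv2
st()
P=np.array([.630,.279]);a=np.radians(np.linspace(-149.1,-84.6,13));p=P+.085*np.c_[np.cos(a),np.sin(a)];print(p[0]);print(np.round(np.diff(p,axis=0)*100,2).tolist())
a=ctrl.snapshot("side")[:,:,::-1];cv2.imwrite("pics/s1.png",cv2.resize(a[90:290,160:400],None,fx=3,fy=3))
E
```

```text
t: 2.77
ee_pos: [0.5557, 0.2388, 0.2641]
ee_rot: [3.023, 0.85, -0.005]
contact_force: [-0.5, 0.3, 0.5]
grip_width: 0.0927
gripper_force: 0.0
t2.77 [0.5557 0.2388 0.2641] yang -58.6 tilt [-0.0025 -0.0019] j [-0.89  0.57  0.6   1.94 -0.45  0.77 -1.06] F [-0.51  0.32  0.49] M [-0.07  0.06  0.01] g 0.0927 0.0
[0.55706448 0.23534899]
[[0.44, -0.66], [0.5, -0.62], [0.56, -0.57], [0.61, -0.52], [0.65, -0.46], [0.69, -0.39], [0.73, -0.33], [0.75, -0.26], [0.78, -0.18], [0.79, -0.11], [0.8, -0.04], [0.8, 0.04]]
```

View pics/s1.png

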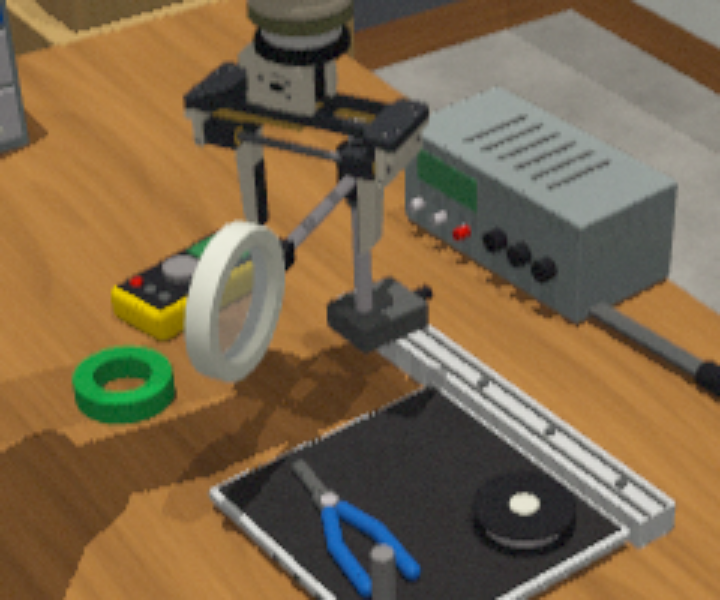

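The side view shows the boom between the open fingers: left finger at crop (255,190), right finger at (365,210), clear of the post. Next I close to a loose cage.

```bash
python3 -m jog '[0.15,-0.35,0,0,0,0, 0,0,0,0,0,0, 0,0,0,0,0,0, 0,0,0,0,0,0, 0,0,0,0,0,0, 0,0,0,0,0,0, 0,0,0,0,0,0, 0,0,0,0,0,0]' 0.57 10
python3 -c "
from h import *
st()"
```

```text
t: 3.48
ee_pos: [0.5572, 0.2363, 0.2658]
ee_rot: [-3.023, -0.854, 0.0]
contact_force: [0.5, 0.6, 0.3]
grip_width: 0.0441
gripper_force: 0.0
t3.48 [0.5572 0.2363 0.2658] yang -58.5 tilt [-0.  0.] j [-0.89  0.56  0.6   1.94 -0.45  0.77 -1.06] F [0.51 0.6  0.29] M [-0.06  0.17  0.03] g 0.0441 0.0
```

```bash
python3 -m jog '[0,0,0,0,0,0, 0,0,0,0,0,0, 0,0,0,0,0,0, 0,0,0,0,0,0, 0,0,0,0,0,0, 0,0,0,0,0,0]'
```

```text
t: 3.98
ee_pos: [0.5572, 0.2362, 0.2657]
ee_rot: [3.023, 0.854, -0.0]
contact_force: [0.1, 0.4, -0.4]
grip_width: 0.0202
gripper_force: 0.0
```

```bash
python3 -m jog '[0.44,-0.66,0,0,0,5.4, 0.5,-0.62,0,0,0,5.4, 0.56,-0.57,0,0,0,5.4, 0.61,-0.52,0,0,0,5.4, 0.65,-0.46,0,0,0,5.4, 0.69,-0.39,0,0,0,5.4]'
python3 -c "
from h import *
st()"
```

```text
t: 4.48
ee_pos: [0.5909, 0.2051, 0.2653]
ee_rot: [-2.659, -1.669, 0.002]
contact_force: [-2.7, 4.4, -1.7]
grip_width: 0.0203
gripper_force: 2.4
t4.48 [0.5909 0.2051 0.2653] yang -25.7 tilt [-0.0024  0.0013] j [-0.7   0.55  0.42  1.89 -0.32  0.77 -0.56] F [-2.66  4.43 -1.73] M [ 0.96  0.72 -0.06] g 0.0203 2.4
```

```bash
python3 -m jog '[0.73,-0.33,0,0,0,5.4, 0.75,-0.26,0,0,0,5.4, 0.78,-0.18,0,0,0,5.4, 0.79,-0.11,0,0,0,5.4, 0.8,-0.04,0,0,0,5.4, 0.8,0.04,0,0,0,5.4, 0,0,0,0,0,0, 0,0,0,0,0,0]'
python3 - <<'E'
from h import *
import cv2
st()
a=ctrl.snapshot("top")[:,:,::-1];cv2.imwrite("pics/t2.png",cv2.resize(a[130:300,200:380],None,fx=3.5,fy=3.5))
E
```

```text
t: 5.15
ee_pos: [0.6384, 0.1948, 0.2655]
ee_rot: [2.099, 2.338, -0.0]
contact_force: [0.6, -0.4, -0.1]
grip_width: 0.02
gripper_force: 0.0
t5.15 [0.6384 0.1948 0.2655] yang 6.2 tilt [ 0.     -0.0001] j [-0.55  0.58  0.25  1.79 -0.19  0.8  -0.09] F [ 0.62 -0.44 -0.15] M [-0.08  0.05 -0.02] g 0.02 0.0
```

View pics/t2.png

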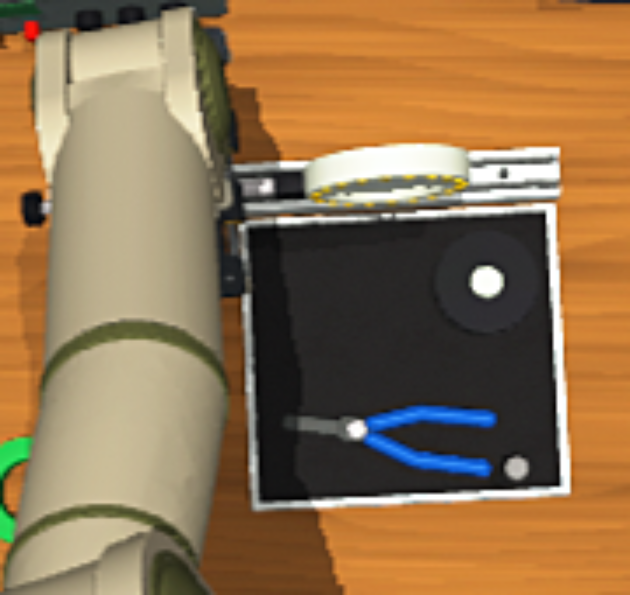

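```bash
python3 -m jog '[0,0,0,0,0,0, 0,0,0,0,0,0, 0,0,0,0,0,0, 0,0,1,0,0,0, 0,0,2,0,0,0, 0,0,3,0,0,0, 0,0,3,0,0,0, 0,-1,3,0,0,0, 0,-3.5,0,0,0,-7, 0,-3.5,0,0,0,-7, 0,-3.5,0,0,0,-7, 0,-3.5,0,0,0,-7]' -0.45 10
python3 -m jog '[0,-3.5,0,0,0,-7, 0,-3.5,0,0,0,-7, 0,-3.5,0,0,0,-7, 0,-3.5,0,0,0,-7, 0,-3.5,0,0,0,-7, 0,-3.5,0,0,0,-7, 0,-3.5,0,0,0,-7, 0,-3.5,0,0,0,-7, 0,-3.5,0,0,0,-1.7, 0,-3.5,0,0,0,0, 0,0,0,0,0,0]'
python3 - <<'E'
from h import *
import cv2
st()
a=ctrl.snapshot("top")[:,:,::-1];cv2.imwrite("pics/t3.png",cv2.resize(a[150:290,200:370],None,fx=4.5,fy=4.5))
E
```

```text
t: 6.2
ee_pos: [0.6379, 0.0438, 0.387]
ee_rot: [2.604, 1.756, 0.002]
contact_force: [1.0, -0.0, -1.2]
grip_width: 0.0674
gripper_force: 0.0
t: 7.12
ee_pos: [0.6358, -0.3125, 0.387]
ee_rot: [3.124, 0.277, -0.001]
contact_force: [-0.1, 0.1, -0.6]
grip_width: 0.0675
gripper_force: 0.0
t7.12 [ 0.6358 -0.3125  0.387 ] yang -79.9 tilt [ 0.     -0.0048] j [-0.04  0.59  0.71  1.58 -0.41  1.13 -0.63] F [-0.09  0.14 -0.57] M [-0.03  0.23  0.01] g 0.0675 0.0
```

View pics/t3.png

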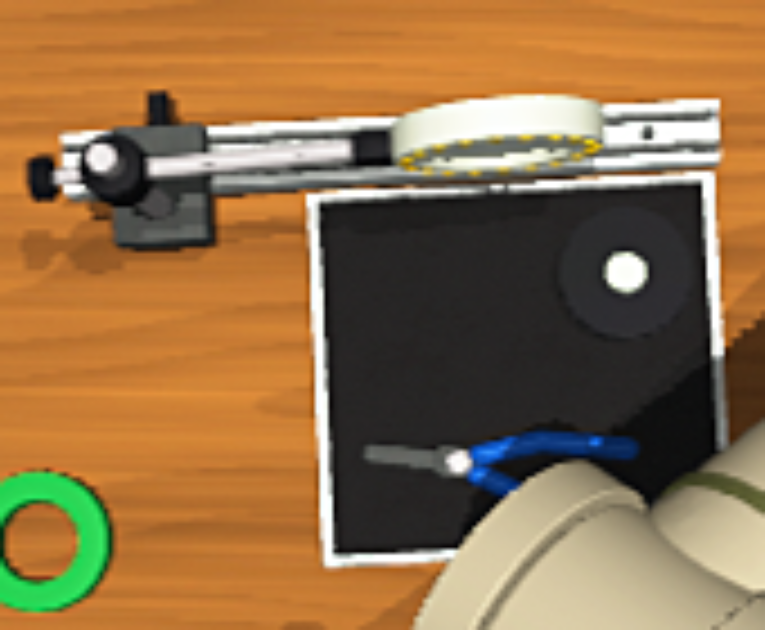

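The boom now runs square, crop (150,165) to (350,148), within about 1–2° of the rail. Now the far pack.

```bash
python3 -m jog '[-3.1,1.0,0,0,0,0.5, 0,0,-3,0,0,0, 0,0,-3.5,0,0,0, 0,0,-3.5,0,0,0, 0,0,-3.5,0,0,0, 0,0,-3.5,0,0,0, 0,0,-3,0,0,0, 0,0,-2,0,0,0, 0,0,-1,0,0,0, 0,0,0,0,0,0]'
python3 - <<'E'
from h import *
import cv2
st()
a=ctrl.snapshot("side")[:,:,::-1];cv2.imwrite("pics/s4.png",cv2.resize(a[230:430,290:490],None,fx=3,fy=3))
E
```

```text
t: 8.0
ee_pos: [0.607, -0.2932, 0.1541]
ee_rot: [-3.125, -0.306, 0.004]
contact_force: [0.1, -0.5, -0.2]
grip_width: 0.0671
gripper_force: 0.0
t8.00 [ 0.607  -0.2932  0.1541] yang -78.8 tilt [-0.0025  0.0019] j [ 0.05  0.78  0.52  1.85 -0.59  0.68 -0.45] F [ 0.09 -0.5  -0.23] M [0.01 0.19 0.03] g 0.0671 0.0
```

View pics/s4.png

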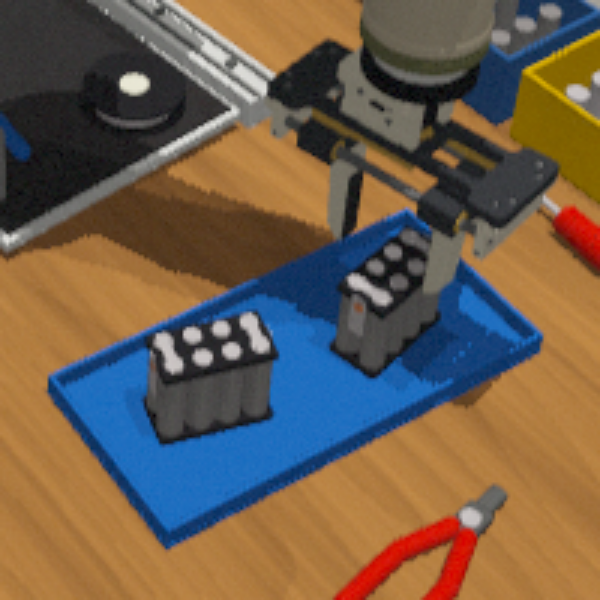

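The far pack is between the fingers but 9 mm off centre. I'll shift, lower and grip.

```bash
python3 -m jog '[-0.2,-0.9,0,0,0,-0.5, 0,0,0,0,0,0, 0,0,0,0,0,0, 0,0,-1,0,0,0, 0,0,-1,0,0,0, 0,0,-1,0,0,0, 0,0,-0.8,0,0,0, 0,0,0,0,0,0]'
python3 -m jog '[0,0,0,0,0,0, 0,0,0,0,0,0, 0,0,0,0,0,0, 0,0,0,0,0,0, 0,0,0,0,0,0, 0,0,0,0,0,0, 0,0,0,0,0,0, 0,0,0,0,0,0]' 1 30
python3 -c "
from h import *
st()"
```

```text
t: 8.72
ee_pos: [0.6044, -0.3031, 0.1152]
ee_rot: [-3.126, -0.291, 0.005]
contact_force: [-0.1, 0.1, -0.2]
grip_width: 0.0675
gripper_force: 0.0
t: 9.38
ee_pos: [0.6055, -0.304, 0.1181]
ee_rot: [3.128, 0.291, 0.001]
contact_force: [0.5, -0.5, 3.6]
grip_width: 0.0402
gripper_force: 30.0
t9.38 [ 0.6055 -0.304   0.1181] yang -79.4 tilt [ 0.0007 -0.0005] j [ 0.09  0.82  0.48  1.86 -0.63  0.62 -0.42] F [ 0.51 -0.47  3.63] M [-0.11  0.15  0.  ] g 0.0402 30.0
```

```bash
python3 -m jog '[0,0,0.5,0,0,0, 0,0,1,0,0,0, 0,0,1,0,0,0, 0,0,1,0,0,0, 0,0,1,0,0,0, 0,0,0.5,0,0,0, 0,0,0,0,0,0, 0,0,0,0,0,0, 0,0,0,0,0,0, 0,0,0,0,0,0, 0,0,0,0,0,0, 0,0,0,0,0,0]'
python3 -c "
from h import *
st()"; python3 -m jog '[0,0,0,0,0,0]'
```

```text
t: 10.38
ee_pos: [0.6051, -0.3038, 0.1673]
ee_rot: [-3.128, -0.291, 0.001]
contact_force: [-0.3, -0.8, -4.5]
grip_width: 0.0406
gripper_force: 30.0
t10.38 [ 0.6051 -0.3038  0.1673] yang -79.4 tilt [-0.0007  0.0002] j [ 0.05  0.76  0.54  1.84 -0.58  0.7  -0.46] F [-0.33 -0.78 -4.46] M [-0.02  0.11 -0.03] g 0.0406 30.0
t: 10.47
ee_pos: [0.6051, -0.3038, 0.1674]
ee_rot: [-3.128, -0.291, 0.001]
contact_force: [0.0, 0.3, -4.1]
grip_width: 0.0408
gripper_force: 30.0
```

About 4.3 N, so this one looks like the heavy pack. I'll set it back and lift the other.

```bash
python3 -m jog '[0,0,-1,0,0,0, 0,0,-1,0,0,0, 0,0,-1,0,0,0, 0,0,-1,0,0,0, 0,0,-0.6,0,0,0, 0,0,-0.3,0,0,0, 0,0,-0.1,0,0,0, 0,0,0,0,0,0, 0,0,0,0,0,0]'
python3 -m jog '[0,0,0,0,0,0, 0,0,0,0,0,0, 0,0,0,0,0,0, 0,0,0,0,0,0, 0,0,0,0,0,0, 0,0,2,0,0,0, 0,0,2,0,0,0, 0,0,2,0,0,0, 0,0,2,0,0,0, 0,0,2,0,0,0, 0,0,0,0,0,0]' -0.45 30
python3 -m jog '[-2,0.3,0,0,0,-4, -2,0.3,0,0,0,-4, -2,0.3,0,0,0,-4, -2,0.3,0,0,0,-4, -2,0.3,0,0,0,-4, -2,0.3,0,0,0,-4, -1.9,0.3,0,0,0,-4, -1,0,0,0,0,-0.8, 0,0,0,0,0,0, 0,0,0,0,0,0]'
python3 -c "
from h import *
st()"
```

```text
t: 11.22
ee_pos: [0.6045, -0.3035, 0.1181]
ee_rot: [-3.127, -0.29, 0.001]
contact_force: [-4.9, 3.4, 5.8]
grip_width: 0.0404
gripper_force: 30.0
t: 12.13
ee_pos: [0.6064, -0.3049, 0.2215]
ee_rot: [3.125, 0.29, 0.007]
contact_force: [0.1, -0.3, -0.2]
grip_width: 0.0673
gripper_force: 0.0
t: 12.97
ee_pos: [0.4568, -0.283, 0.2177]
ee_rot: [3.102, -0.493, 0.001]
contact_force: [0.6, 0.4, 0.3]
grip_width: 0.0674
gripper_force: 0.0
t12.97 [ 0.4568 -0.283   0.2177] yang -108.1 tilt [ 0.0004 -0.0002] j [-0.03  0.6   0.72  2.14 -0.67  0.64 -0.72] F [0.6  0.39 0.34] M [-0.    0.07  0.03] g 0.0674 0.0
```

```bash
python3 -m jog '[0,0,-2,0,0,0, 0,0,-2.5,0,0,0, 0,0,-2.5,0,0,0, 0,0,-2,0,0,0, 0,0,-1,0,0,0, 0,0,0,0,0,0, 0,0,0,0,0,0]'
python3 -m jog '[0,0,0,0,0,0, 0,0,0,0,0,0, 0,0,0,0,0,0, 0,0,0,0,0,0, 0,0,0,0,0,0, 0,0,0,0,0,0, 0,0,0,0,0,0, 0,0,0,0,0,0]' 1 25
python3 -m jog '[0,0,0.5,0,0,0, 0,0,1,0,0,0, 0,0,1,0,0,0, 0,0,1,0,0,0, 0,0,1,0,0,0, 0,0,0.5,0,0,0, 0,0,0,0,0,0, 0,0,0,0,0,0, 0,0,0,0,0,0, 0,0,0,0,0,0, 0,0,0,0,0,0, 0,0,0,0,0,0]'
python3 -c "
from h import *
st()"; python3 -m jog '[0,0,0,0,0,0]'
```

```text
t: 13.55
ee_pos: [0.4568, -0.2832, 0.1176]
ee_rot: [-3.102, 0.495, 0.0]
contact_force: [0.1, 0.1, 0.6]
grip_width: 0.0674
gripper_force: 0.0
t: 14.22
ee_pos: [0.4565, -0.2831, 0.1184]
ee_rot: [3.102, -0.496, 0.002]
contact_force: [-0.7, -0.5, 5.9]
grip_width: 0.041
gripper_force: 25.0
t: 15.22
ee_pos: [0.4561, -0.2828, 0.1674]
ee_rot: [-3.102, 0.496, 0.001]
contact_force: [-0.7, -0.4, -1.7]
grip_width: 0.04
gripper_force: 25.0
t15.22 [ 0.4561 -0.2828  0.1674] yang -108.2 tilt [-0.0006  0.0002] j [ 0.04  0.66  0.62  2.17 -0.77  0.54 -0.64] F [-0.68 -0.4  -1.74] M [ 0.04  0.18 -0.01] g 0.04 25.0
t: 15.3
ee_pos: [0.4561, -0.2828, 0.1675]
ee_rot: [-3.102, 0.496, 0.001]
contact_force: [0.5, 0.4, -1.5]
grip_width: 0.0407
gripper_force: 25.0
```

1.6 N: this is the lighter pack. I'll set it back and go to the far one.

```bash
python3 -m jog '[0,0,-1,0,0,0, 0,0,-1,0,0,0, 0,0,-1,0,0,0, 0,0,-1,0,0,0, 0,0,-0.6,0,0,0, 0,0,-0.3,0,0,0, 0,0,-0.1,0,0,0, 0,0,0,0,0,0, 0,0,0,0,0,0]'
python3 -m jog '[0,0,0,0,0,0, 0,0,0,0,0,0, 0,0,0,0,0,0, 0,0,0,0,0,0, 0,0,0,0,0,0, 0,0,2,0,0,0, 0,0,2,0,0,0, 0,0,2,0,0,0, 0,0,2,0,0,0, 0,0,2,0,0,0, 0,0,0,0,0,0]' -0.45 30
python3 -m jog '[2,-0.3,0,0,0,4, 2,-0.3,0,0,0,4, 2,-0.3,0,0,0,4, 2,-0.3,0,0,0,4, 2,-0.3,0,0,0,4, 2,-0.3,0,0,0,4, 1.9,-0.3,0,0,0,4, 1,0,0,0,0,0.8, 0,0,0,0,0,0, 0,0,0,0,0,0]'
python3 - <<'E'
from h import *
import cv2
st()
a=ctrl.snapshot("side")[:,:,::-1];cv2.imwrite("pics/s5.png",cv2.resize(a[230:430,290:490],None,fx=3,fy=3))
E
```

```text
t: 16.05
ee_pos: [0.4557, -0.2826, 0.1179]
ee_rot: [-3.101, 0.497, 0.001]
contact_force: [-2.0, 2.1, 7.7]
grip_width: 0.0404
gripper_force: 25.0
t: 16.97
ee_pos: [0.457, -0.2836, 0.2205]
ee_rot: [3.101, -0.496, 0.006]
contact_force: [0.7, -0.8, -0.3]
grip_width: 0.0673
gripper_force: 0.0
t: 17.8
ee_pos: [0.6046, -0.3036, 0.2169]
ee_rot: [-3.128, -0.288, 0.002]
contact_force: [-1.0, -0.1, -0.4]
grip_width: 0.068
gripper_force: 0.0
t17.80 [ 0.6046 -0.3036  0.2169] yang -79.5 tilt [-0.0012  0.0005] j [ 0.02  0.71  0.59  1.81 -0.54  0.79 -0.49] F [-0.97 -0.1  -0.42] M [0.01 0.15 0.01] g 0.068 0.0
```

View pics/s5.png

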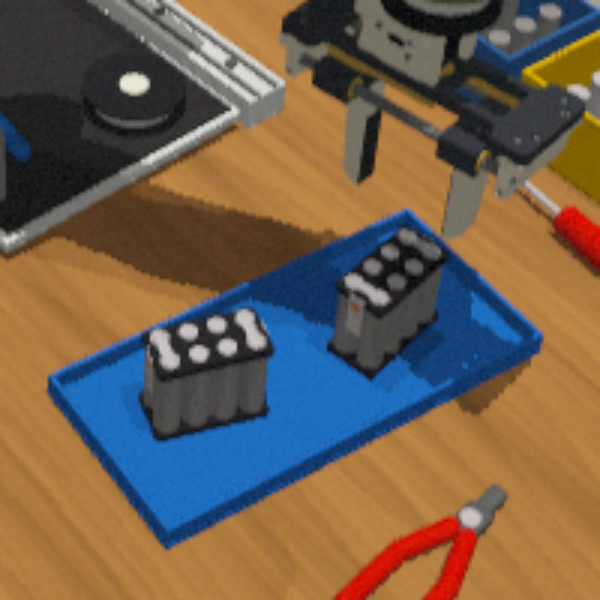

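Both packs stand upright in the tray, at crop (205,375) and (390,300). I'll grip the heavy one and lift.

```bash
python3 -m jog '[0,0,-2,0,0,0, 0,0,-2.5,0,0,0, 0,0,-2.5,0,0,0, 0,0,-2,0,0,0, 0,0,-0.9,0,0,0, 0,0,0,0,0,0, 0,0,0,0,0,0]'
python3 -m jog '[0,0,0,0,0,0, 0,0,0,0,0,0, 0,0,0,0,0,0, 0,0,0,0,0,0, 0,0,0,0,0,0, 0,0,0,0,0,0, 0,0,0,0,0,0, 0,0,0,0,0,0]' 1 35
python3 -m jog '[0,0,0.5,0,0,0, 0,0,1,0,0,0, 0,0,1,0,0,0, 0,0,1,0,0,0, 0,0,1,0,0,0, 0,0,0.5,0,0,0, 0,0,0,0,0,0, 0,0,0,0,0,0, 0,0,0,0,0,0, 0,0,0,0,0,0, 0,0,0,0,0,0, 0,0,0,0,0,0]'
python3 -m jog '[0,0,1,0,0,0, 0,0,2,0,0,0, 0,0,2.5,0,0,0, 0,0,2.5,0,0,0, 0,0,2,0,0,0, 0,0,1.2,0,0,0, 0,0,0,0,0,0]'
python3 -c "
from h import *
st()"
```

```text
t: 18.43
ee_pos: [0.6046, -0.3041, 0.1191]
ee_rot: [3.128, 0.289, -0.001]
contact_force: [0.1, -1.0, 0.3]
grip_width: 0.0673
gripper_force: 0.0
t: 19.1
ee_pos: [0.6054, -0.3036, 0.1194]
ee_rot: [-3.128, -0.291, -0.001]
contact_force: [0.1, 2.0, 6.3]
grip_width: 0.0403
gripper_force: 35.0
t: 20.1
ee_pos: [0.6051, -0.3037, 0.1683]
ee_rot: [-3.128, -0.291, 0.001]
contact_force: [-0.5, -0.4, -3.7]
grip_width: 0.0404
gripper_force: 35.0
t: 20.68
ee_pos: [0.6059, -0.3046, 0.2838]
ee_rot: [3.126, 0.29, 0.006]
contact_force: [1.1, -0.4, -4.8]
grip_width: 0.0404
gripper_force: 35.0
t20.68 [ 0.6059 -0.3046  0.2838] yang -79.4 tilt [ 0.004  -0.0017] j [-0.02  0.64  0.65  1.76 -0.48  0.9  -0.54] F [ 1.07 -0.45 -4.79] M [-0.15  0.07  0.03] g 0.0404 35.0
```

```bash
python3 -m jog '[-0.7,1.5,0,0,0,-0.5, -0.9,2.5,0,0,0,-0.5, -0.9,2.5,0,0,0,-0.5, -0.9,2.5,0,0,0,-0.5, -0.9,2.5,0,0,0,-0.5, -0.9,2.5,0,0,0,-0.5, -0.9,2.5,0,0,0,-0.5, -0.9,2.5,0,0,0,-0.5, -0.9,2.5,0,0,0,-0.5, -0.9,2.5,0,0,0,-0.5, -0.5,2.5,0,0,0,-0.5, -0.4,2.5,0,0,0,-0.5]'
python3 -m jog '[-0.3,2.5,0,0,0,-0.5, -0.2,2,0,0,0,-0.4, 0,1.5,0,0,0,0, 0,1,0,0,0,0, 0,0,0,0,0,0, 0,0,0,0,0,0, 0,0,0,0,0,0, 0,0,0,0,0,0]'
python3 - <<'E'
from h import *
import cv2
st()
a=ctrl.snapshot("side")[:,:,::-1];b=ctrl.snapshot("top")[:,:,::-1]
cv2.imwrite("pics/s6.png",np.hstack([cv2.resize(a[100:300,200:400],None,fx=2,fy=2),cv2.resize(b[140:290,200:350],(400,400))]))
E
```

```text
t: 21.68
ee_pos: [0.507, -0.0126, 0.28]
ee_rot: [-3.139, -0.126, 0.002]
contact_force: [-0.4, 0.1, -4.1]
grip_width: 0.0405
gripper_force: 35.0
t: 22.35
ee_pos: [0.5033, 0.0549, 0.2807]
ee_rot: [3.14, 0.099, 0.0]
contact_force: [-0.0, 0.7, -5.0]
grip_width: 0.0402
gripper_force: 35.0
t22.35 [0.5033 0.0549 0.2807] yang -86.4 tilt [ 0.0001 -0.0004] j [-0.77  0.47  0.78  2.15 -0.5   0.71 -1.16] F [-0.01  0.7  -4.95] M [-0.07  0.16 -0.05] g 0.0402 35.0
```

View pics/s6.png

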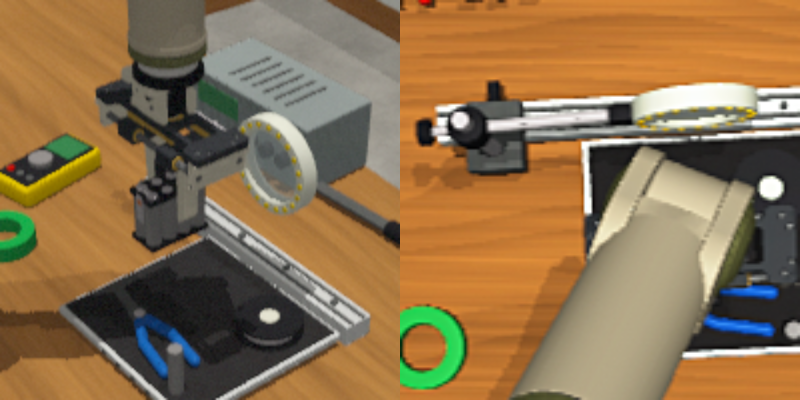

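The pack is upright behind the lens; ring centre in the side view is about pixel (339,181). I'll check it against the prediction.

```bash
python3 - <<'E'
from h import *
c=lambda u,v,z:w((200+(u+.5)/4.5-.5,150+(v+.5)/4.5-.5),z)
b1,b2=c(150,165,.206),c(350,148,.206);P=np.array([.6303,.2792])
d=(b2-b1)[:2];d/=np.linalg.norm(d);d2=(b2[:2]-P);d2/=np.linalg.norm(d2)
for d in(d,d2):
  ax=np.array([-d[1],d[0]]);L=P+.22*d;r=np.array([.5033,.0549])-L
  print("axis deg",np.degrees(np.arctan2(ax[1],ax[0])),"lens",L,"pack x,y in lens",r@ax,r@-d,pix([*L,.2],"side"))
print(pix([.5033,.0549,.237],"side"),pix([.5033,.0549,.167],"side"))
E
```

```text
axis deg 5.718579925300386 lens [0.65222133 0.06029487] pack x,y in lens -0.1487177556440433 0.009470859128246483 [337.43511734 181.30509559]
axis deg 5.385778142091384 lens [0.65094946 0.06017124] pack x,y in lens -0.14749239801759634 0.00861059031489079 [337.03881473 181.49552621]
[285.80965224 189.36119918] [286.60210383 214.68867688]
```

```bash
python3 -m jog '[0.2,-0.3,0,0,0,0.5, 0.2,-0.3,0,0,0,0.5, 0.2,-0.3,0,0,0,0.5, 0,0,0,0,0,0, 0,0,0,0,0,0, 0,0,0,0,0,0, 0,0,0,0,0,0, 0,0,0,0,0,0, 0,0,0,0,0,0, 0,0,0,0,0,0]'
python3 -c "
from h import *
st(); print(ctrl.finish_job())"
```

```text
t: 23.28
ee_pos: [0.5092, 0.0474, 0.2807]
ee_rot: [-3.138, -0.144, 0.0]
contact_force: [0.4, 0.9, -4.1]
grip_width: 0.0407
gripper_force: 35.0
t23.28 [0.5092 0.0474 0.2807] yang -84.8 tilt [-0.0001  0.    ] j [-0.74  0.47  0.77  2.14 -0.5   0.72 -1.12] F [ 0.44  0.85 -4.12] M [-0.04  0.16  0.08] g 0.0407 35.0
the job is handed in; nothing more can be done
None
```

The job is handed in, but no verdict came back: by my measurements the magnifier stands about 2° off square, the lighter pack (about 1.6 N) is back in the tray, and the heavier one (about 4.3 N) is held upright and centred behind the lens, its end about 10 cm from the glass.

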